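Feed the leak alarm under the pump guard with a push stick

ROBOT

A 6-joint arm with a two-finger parallel gripper is mounted at the origin on the work surface. World frame = base frame: x ahead of the robot, y to its left, z up, the work surface at z = 0. Lengths are in m, angles in rad, forces in N, time in s.
With the tool pointing down it reaches from about 0.3 to 0.85 m from the base axis. Payload 4.2 kg.
Tool frame: the origin (TCP) lies midway between the tips of the shut fingers; the grasp point (between the pads) lies 19 mm behind it; z points along the fingers, y is the line along which they close (so a half turn about z gives the same grasp; the last joint's range is limited). The gripper opens to 91 mm and grips with 3 to 60 N. Pads are 32 mm wide; open, the fingers measure 118 mm over their backs; the gripper's body (76 mm by 178 mm) begins 60 mm behind the grasp point.
Start: joints at [-1.269, 0.32, 1.565, -0, 1.257, -0.02], TCP at [0.182, -0.545, 0.214] pointing down, gripper open.
Joint ranges: [-3.11, 3.11], [-0.84, 2.01], [0.21, 2.61], [-1.34, 4.49], [0.05, 2.63], [-2.56, 2.56]. Speed limits (rad/s): [2.57, 2.57, 3.14, 3.14, 3.14, 3.14].

INTERFACE

Orientations are given as a unit quaternion [x, y, z, w].
In Python, from cell import ctrl gives the robot as it stands.
- The arm moves only by the tool send_rows, never from a script. Its argument "steps" is one flat list of numbers, 5 for each row, row after row: the shift along the tool's x, y, z in units of 20 cm (1.0 is 20 cm), then the turn about the tool's z in units of 90 degrees (1.0 is 90 degrees), then the finger opening in mm, from 0 to 91.2. In form: [x, y, z, twist, fingers, x, y, z, twist, fingers, ...]. A call has 1 to 5 rows; each row is the pose to reach, as a shift and turn from the pose commanded when the call began, along the tool's axes at that moment; what a row does not reach only later rows make up. A row lasts 1/10 s, in which the tool goes at most 50 mm and 8.59 degrees, less where a joint would pass 70% of its speed; a pose out of reach is approached as far as the arm can. A call with a number of a shift or a turn outside -1 to 1 is refused whole. A call with a gripper value outside its range is refused whole. The fingers move at their own pace and stop on an object; "squeeze" is the grip in N (left out, the last holds). Time passes only in rows, so rows that repeat a pose let the fingers close. It gives the time, the measured TCP pose, the force, the opening and the grip force at its end, in the units of the state.
- ctrl.get_state(): the state, without advancing time (a new reading comes with each control period).
- ctrl.camera(name): name is "side" or "top"; returns the picture (384x512x3 uint8, red, green, blue); there is no depth.
- ctrl.get_calibration(name): a dict with "mtx" (3x3 intrinsics, pixels), "rvec" (rotation vector, rad) and "tvec" (3), from world to camera coordinates, as OpenCV has them. Camera axes: x right, y down, z forward; pixel columns grow to the right and rows downward; lengths in m; the calibration is good to about 2 mm. A picture is of the moment at which its call begins. get_calibration takes no time and is no camera call.
- ctrl.finish_job(): hands the job in; it is judged then, once.
The state is a dict: "t": time; "joint_pos": joint angles; "qd": joint speeds; "joint_efforts": joint torques, N m; "ee_pos": TCP position; "ee_rot": TCP orientation; "wrist_force": force on the tool from outside, world axes, zero at the start; "torque": the same for the moment, N m; "grip_width": opening from 0.0 (shut) to 1.0 (fully open); "gripper_force": force on a finger pad.
Only numpy, scipy, OpenCV 4.12 (cv2) and the standard library are available. Lean on these libraries where they do the work, as an engineer would, in place of code of your own. Each camera call takes 0.05 s, during which the arm holds its last target. There are 200 camera calls.

TASK

Set the white leak-alarm module between the two infeed fences in front of the pump's low guard opening, rib up and long side along the fences, and let go of it. Take the wooden push stick by its handle and feed the module through the opening from behind, under the sprung shoe, until you feel it squeeze the sprung rubber seal inside by about 3 mm (less than 4 mm, and never pushing with more than about 20 N), and hold it there for half a second. Then draw the stick right out of the opening and leave it lying flat, with the module left inside against the seal; keep the robot off the guard and pump and do not disturb the other things.

Things in the scene. Friction and masses are not known exactly. Their poses are not given: they have to be found in the camera images.
- module: Leak-alarm module, white plastic, about 150 g: flat body 90 (x) by 60 (y) by 18 mm with a rib on top, 56 (x) by 12 (y) mm, 14 mm tall, centred (rib top 32 mm above the floor). Origin: centre of the underside; x along its length, z up. Either end may go in first. Grip the rib from above, fingers closing along y.
- stick: Wooden push stick, 140 g, lying on its sole. Origin: under the middle of its handle, on the floor; x points to its pushing head, z up. Handle: block 36 (x) by 20 (y) mm, top at 75 mm, on a sole 60 by 40 by 8 mm; a shaft 16 mm wide, 12 mm tall leads to the head. Grip the handle from above, fingers closing along y; keep the sole on the floor while pushing.
- stick_tip (a point): Middle of the flat front face of the push stick's head (36 mm wide, 14 mm tall), 160 mm ahead of the stick's origin and 7 mm above its underside.
- guard: Pump and guard tunnel, fixed. Origin: middle of the mouth, on the floor; +x is the feed direction, z up. Tunnel: x 0 to 200 mm, 64 mm wide, 40 mm high inside, walls 10 mm, clear roof (top 44 mm, steel trim at the mouth 48 mm). Infeed fences 14 mm tall run from x = -110 mm (74 mm apart inside) narrowing to 64 mm at x = 0. Black pump 100 mm tall, 150 mm wide, x 200 to 330 mm.
- shoe_point (a point): Underside of a steel sprung shoe below the tunnel roof, 100 mm behind the mouth and 29 mm above the floor (sloping lead-in from about 71 mm). It presses on the module's rib: a few N more push while the rib climbs the lead-in, then a steady drag; with the stick's own rubbing a push of some 4 to 10 N is felt.
- seal (a joint): Squeeze of the rubber seal in the tunnel, m: 0 free, grows in the feed direction; spring 3 N per mm, no preload, bottoms at 0.008. Its free face stands 140 to 156 mm behind the mouth, differing each run, so it must be felt: push rises above the drag by 3 N per mm. When the stick leaves, it pushes the module back a little until the shoe's drag holds it.
- wipes: Bystander: white canister of wipes, 84 mm across, 170 mm tall; origin under its centre.
- cleaner: Bystander: cleaner bottle, 66 mm across, 200 mm tall; origin under its centre.
- tablets: Bystander: clear box with white lid and black knob, 96 by 116 by 102 mm; origin under its centre.
- scourer: Bystander: scouring block 65 by 100 by 28 mm; origin under its centre.
There are look-alikes about, which are no part of the job. Of the things shaped like the stick, the wooden one is meant.

How it is judged:
By the outcome, as a careful person would: the job done as asked, in the order asked, and still so for the second after the job is handed in, with the robot touching nothing.
It also fails if it takes over 72 s, if anything falls off the work surface, if the arm or the gripper's body presses on something with over 40 N, if the wrist force passes 120 N, or if a joint passes its speed limit or range.

## Working session

There is one attempt and no reset: what is moved stays moved. The work goes in short steps, Python scripts to look and compute and a tool call to move; the robot and the scene stay as the last step left them, time stands still between calls to the robot, and variables do not carry over. Pictures are saved under pics/ and viewed, at most 10 in all, crops included, and the job is handed in when it is done.

Besides the shell and the picture viewer there is one more tool, called after ">>>" as name(argument=value, ...) on one line, values as JSON. send_rows: Moves the arm, as the interface text tells. Its arguments: {"type":"object","properties":{"steps":{"type":"array"},"squeeze":{"type":"number"}},"required":["steps"]}

```bash
mkdir -p pics; ls
python3 - <<'E'
from cell import ctrl
import cv2
for n in("top","side"):
    im=ctrl.camera(n); cv2.imwrite(f"pics/{n}0.png",cv2.resize(im[:,:,::-1],(768,576),interpolation=cv2.INTER_CUBIC)); cv2.imwrite(f"raw_{n}.png",im[:,:,::-1])
    print(n,ctrl.get_calibration(n))
print(ctrl.get_state())
E
```

```text
pics
top {'mtx': array([[355.10986769,   0.        , 255.93457739],
       [  0.        , 355.10986769, 187.10219948],
       [  0.        ,   0.        ,   1.        ]]), 'rvec': array([ 2.19948255, -2.14483751,  0.06667813]), 'tvec': array([-0.21937032,  0.51621123,  1.13029679])}
side {'mtx': array([[372.25394203,   0.        , 260.37730297],
       [  0.        , 372.25394203, 194.80726736],
       [  0.        ,   0.        ,   1.        ]]), 'rvec': array([ 0.08622433, -2.75185868,  1.49605386]), 'tvec': array([0.51258851, 0.16819258, 0.94717893])}
{'t': 0.1, 'joint_pos': array([-1.26897819e+00,  3.20219546e-01,  1.56554498e+00, -3.21747845e-05,
        1.25740203e+00, -2.00139738e-02]), 'qd': array([-3.77999593e-05, -8.08492635e-04, -2.38451973e-03,  4.37282367e-04,
        5.01138966e-05,  4.46002068e-04]), 'joint_efforts': array([-1.74544624e-06, -4.13334703e+01, -2.32510704e+01,  7.28142704e-02,
        4.22784244e-02, -6.72023316e-05]), 'ee_pos': array([ 0.18172502, -0.54505387,  0.21321388]), 'ee_rot': array([ 9.87079823e-01,  1.60227352e-01, -1.25664575e-04, -7.77001979e-04]), 'wrist_force': array([-0.90271964,  0.11022124, -0.17251332]), 'torque': array([-0.0245038 ,  0.00779038, -0.0671498 ]), 'gripper_force': 0.0, 'grip_width': 1.0040105408755073}
```

View pics/top0.png

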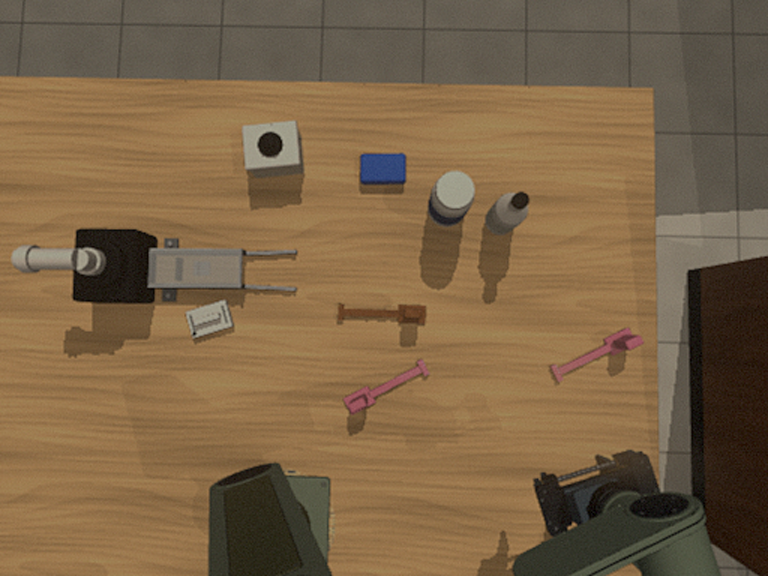

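View pics/side0.png

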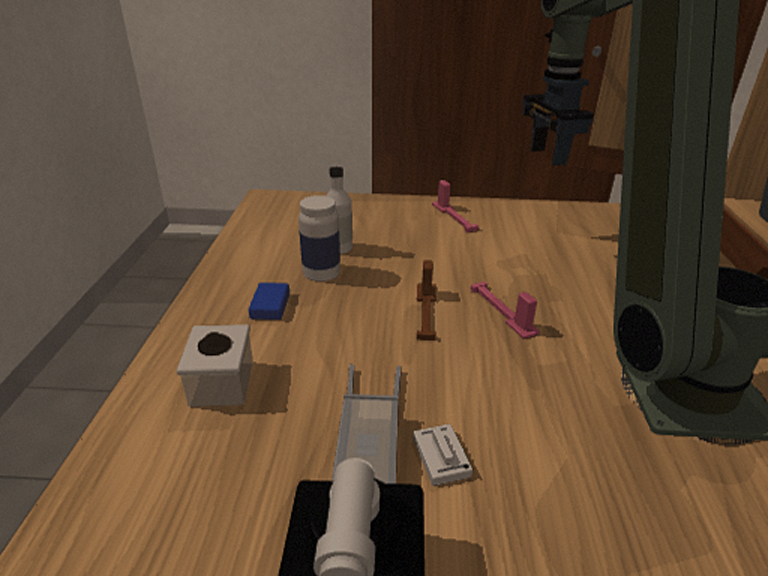

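Top view, displayed pixels: the only module candidate is the white ribbed one at (210,320); the white lid at (272,147) is the tablet box. Stick candidates are brown wood at (381,313) and pink at (386,386) and (597,355), so the wooden one it is. The guard mouth is at about (245,268), and its fences run right to about 297. The feed direction is image left, which is +y.

```bash
cat > h.py <<'E'
import numpy as np, cv2
from cell import ctrl
def ray(n,uv,z):
    c=ctrl.get_calibration(n); R=cv2.Rodrigues(c['rvec'])[0]; t=c['tvec']
    uv=np.atleast_2d(np.asarray(uv,float)); z=np.broadcast_to(z,len(uv))
    d=(np.linalg.inv(c['mtx'])@np.c_[uv,np.ones(len(uv))].T).T@R; o=-R.T@t
    return o+d*((z-o[2])/d[:,2])[:,None]
def proj(n,P):
    c=ctrl.get_calibration(n); return cv2.projectPoints(np.atleast_2d(P).astype(float),c['rvec'],c['tvec'],c['mtx'],None)[0][:,0]
E
python3 - <<'E'
from h import *
im=cv2.imread('raw_top.png')
a=im[135:245,95:295]
cv2.imwrite('pics/crop1.png',cv2.resize(a,(800,440),interpolation=cv2.INTER_CUBIC))
hsv=cv2.cvtColor(im,cv2.COLOR_BGR2HSV)
for p in [(140,213),(130,210),(254,209),(275,208),(240,209),(220,230),(190,168),(240,230)]: print(p,hsv[p[1],p[0]])
E
```

```text
(140, 213) [ 26  27 142]
(130, 210) [ 25  31 157]
(254, 209) [ 13 161 106]
(275, 208) [ 12 160 110]
(240, 209) [ 12 151 105]
(220, 230) [ 17 135 151]
(190, 168) [ 17  21 109]
(240, 230) [ 17 127 153]
```

View pics/crop1.png

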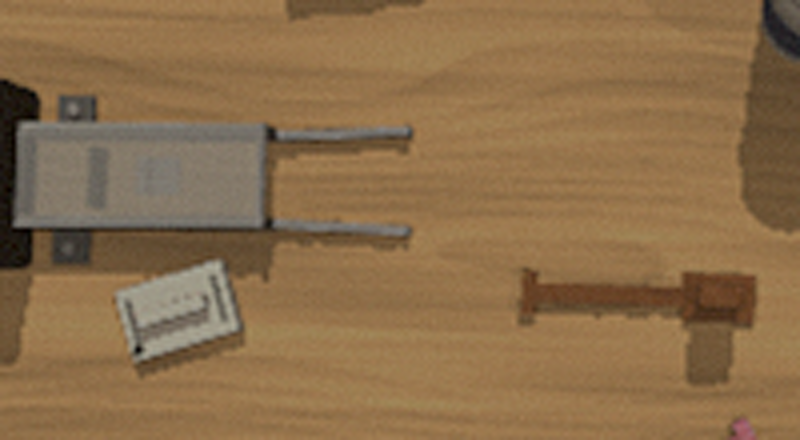

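The crop confirms the brown wooden stick, with its head at crop (528,297) and its handle at about (718,295). The white ribbed module is at (180,310), the guard mouth edge at x≈268, and the fence tips at (411,131) and (411,232).

Run:
```python
from h import *
im=cv2.imread('raw_top.png'); S=6
big=cv2.resize(im,None,fx=S,fy=S,interpolation=cv2.INTER_CUBIC)
hsv=cv2.cvtColor(big,cv2.COLOR_BGR2HSV); H,s,V=[hsv[...,i].astype(int) for i in range(3)]
def blob(m,box,name):
    r=np.zeros_like(m); x0,y0,x1,y1=[v*S for v in box]; r[y0:y1,x0:x1]=m[y0:y1,x0:x1]
    c=max(cv2.findContours(r.astype(np.uint8),0,1)[0],key=cv2.contourArea)[:,0].astype(float)
    return (c+.5)/S-.5
def rect(P,name):
    (cx,cy),wh,a=cv2.minAreaRect((P[:,:2]*1000).astype(np.float32)); print(name,np.round([cx,cy],1),np.round(wh,1),round(a,1)); return cv2.boxPoints(((cx,cy),wh,a))
c=blob((s<60)&(V>110),(120,195,160,228),'m'); print(rect(ray('top',c,.018),'module z18'))
c=blob((H<=14)&(s>138)&(V<150),(220,198,290,220),'s')
print(rect(ray('top',c,.008),'stick z8'))
P=ray('top',c,.014)[:,:2]*1000; h=P[P[:,1]>P[:,1].max()-7]; print('head x range z14',h[:,0].min(),h[:,0].max(),'front y',P[:,1].max())
P=ray('top',c,.008)[:,:2]*1000; h=P[P[:,1]<P[:,1].min()+50]; print('sole',h.min(0),h.max(0))
for k in range(int(P[:,1].min()),int(P[:,1].max()),12):
    q=P[abs(P[:,1]-k)<4]; print(k,q[:,0].min().round(1),q[:,0].max().round(1),end=' | ')
print()
f=lambda x,y:((x+.5)/4-.5+95,(y+.5)/4-.5+135)
g=blob((s<60)&(V>60),(95,160,168,198),'g'); P=rect(ray('top',g,.044),'roof z44');print(P)
G=ray('top',g,.046)*1000
for k in range(int(G[:,1].min()),int(G[:,1].max()),20):
    q=G[abs(G[:,1]-k)<6]; print(k,q[:,0].min().round(1),q[:,0].max().round(1),end=' | ')
print('\nmouth y z48',ray('top',[f(272,130),f(272,225)],.048)*1000)
print('fence tips',ray('top',[f(411,131),f(411,232)],.014)*1000)
fe=blob((s<75),(163,160,205,180),'f');rect(ray('top',fe,.014),'fence up')
fe=blob((s<75),(163,188,205,197),'f');rect(ray('top',fe,.014),'fence lo')
```

```text
module z18 [431.5 170.3] [61.3 91.3] 18.6
[[387.89502 203.76888]
 [417.0039  117.2367 ]
 [475.1411  136.79369]
 [446.03223 223.32587]]
stick z8 [ 453.3 -202.1] [191.2  40.1] 89.1
[[ 431.7645   -297.3636  ]
 [ 471.9028   -297.99487 ]
 [ 474.90945  -106.82617 ]
 [ 434.77115  -106.194885]]
head x range z14 434.70518389232984 469.85471346224494 front y -107.24084668796772
sole [ 431.86331624 -297.69017605] [ 471.97774037 -247.83821474]
-297 433.0 471.4 | -285 432.2 471.2 | -273 433.6 471.4 | -261 433.7 471.7 | -249 433.0 472.0 | -237 433.3 472.2 | -225 444.6 459.9 | -213 444.9 460.6 | -201 445.1 460.2 | -189 444.8 460.1 | -177 445.0 460.3 | -165 444.9 460.4 | -153 445.0 461.4 | -141 443.2 461.1 | -129 445.4 460.7 | -117 435.4 470.1 | 
roof z44 [546.7 196.7] [102.8 202.6] 1.3
[[492.93106 296.80807]
 [497.6216   94.2644 ]
 [600.44275  96.64554]
 [595.7522  299.1892 ]]
94 497.6 580.8 | 114 497.3 579.9 | 134 496.7 579.9 | 154 496.2 579.5 | 174 496.2 579.7 | 194 495.7 579.2 | 214 495.2 578.7 | 234 494.7 596.9 | 254 493.8 596.6 | 274 493.2 578.7 | 294 493.4 579.0 | 
mouth y z48 [[575.70515427  91.55542095  48.        ]
 [500.04288285  88.01258652  48.        ]]
fence tips [[581.98213491 -12.95672645  14.        ]
 [499.24999242 -16.18184956  14.        ]]
fence up [578.6  44. ] [ 10.2 114.5] 3.5
fence lo [501.7  41.4] [113.4   9.3] 88.1
```

```bash
cat >> h.py <<'E'
def go(x,y,z,yaw):  # mm, deg of tool x
    from scipy.spatial.transform import Rotation as Ro
    s=ctrl.get_state(); M=Ro.from_quat(s['ee_rot']).as_matrix()
    d=M.T@(np.array([x,y,z])/1000-s['ee_pos'])/.2
    cur=np.degrees(np.arctan2(M[1,0],M[0,0])); tw=-((yaw-cur+180)%360-180)/90
    print('t',round(s['t'],2),'pos',np.round(s['ee_pos']*1000,1),'yaw',round(cur,2),'tilt',np.round(M[:2,2],4),'grip',round(s['grip_width']*91.2,1),round(s['gripper_force'],1),'F',np.round(s['wrist_force'],1))
    print(' -> ',np.round(d,4),'tw',round(tw,4))
E
python3 -c "
from h import *
print(ray('top',[(300,143),(327,157)],0)*1000)"
```

```text
[[ 673.19399596 -348.19074419    0.        ]
 [ 628.3852738  -437.82429036    0.        ]]
```

>>> send_rows(steps=[0.77, -1, 0, -0.47, 40, 0.77, -1, 0, -0.47, 40, 0.77, -1, 0, -0.47, 40, 0.77, -1, 0, -0.47, 40, 0.77, -1, 0, -0.47, 40])

```text
t: 0.6
ee_pos: [0.264, -0.3073, 0.2136]
ee_rot: [0.862, 0.508, 0.0, -0.0]
wrist_force: [0.9, -1.0, 1.0]
grip_width: 0.593
gripper_force: 0.0
```

```bash
python3 -c "
from h import *
go(431.5,170.3,120,108.6)"
```

```text
t 0.6 pos [ 264.  -307.3  213.6] yaw 61.02 tilt [-0.      0.0005] grip 54.1 0.0 F [ 0.9 -1.   1. ]
 ->  [ 2.4947 -0.424   0.4692] tw -0.5287
```

>>> send_rows(steps=[1, -0.17, 0, -0.26, 30, 1, -0.17, 0, -0.26, 30, 1, -0.17, 0, -0.26, 30, 1, -0.17, 0, -0.26, 30, 1, -0.17, 0, -0.26, 30])

```text
t: 1.1
ee_pos: [0.3328, -0.1134, 0.2138]
ee_rot: [0.739, 0.673, 0.001, -0.001]
wrist_force: [-0.3, 0.2, 0.0]
grip_width: 0.329
gripper_force: 0.0
```

```bash
python3 -c "
from h import *
go(431.5,170.3,100,108.6)"
```

```text
t 1.1 pos [ 332.8 -113.4  213.8] yaw 84.65 tilt [0.0004 0.002 ] grip 30.0 0.0 F [-0.3  0.2  0. ]
 ->  [1.4569 0.359  0.5722] tw -0.2661
```

>>> send_rows(steps=[1, 0.25, 0.1, -0.26, 30, 1, 0.25, 0.1, -0.26, 30, 1, 0.25, 0.1, -0.26, 30, 1, 0.25, 0.1, -0.26, 30, 1, 0.25, 0.1, -0.26, 30])

```text
t: 1.6
ee_pos: [0.4034, 0.0789, 0.1932]
ee_rot: [0.589, 0.808, 0.0, -0.0]
wrist_force: [-0.6, 0.1, 0.6]
grip_width: 0.332
gripper_force: 0.0
```

```bash
python3 -c "
from h import *
go(431.5,170.3,60,108.6)"
```

```text
t 1.6 pos [403.4  78.9 193.2] yaw 107.82 tilt [-0.0003  0.0011] grip 30.3 0.0 F [-0.6  0.1  0.6]
 ->  [0.3912 0.2736 0.6666] tw -0.0087
```

>>> send_rows(steps=[0.2, 0.14, 0.33, -0.009, 30, 0.39, 0.274, 0.55, -0.009, 30, 0.39, 0.274, 0.667, -0.009, 30, 0.39, 0.274, 0.667, -0.009, 30, 0.39, 0.274, 0.667, -0.009, 30])

```text
t: 2.1
ee_pos: [0.4297, 0.1654, 0.0582]
ee_rot: [0.585, 0.811, -0.003, -0.001]
wrist_force: [0.0, 0.4, 0.2]
grip_width: 0.332
gripper_force: 0.0
```

```bash
python3 -c "
from h import *
go(431.5,170.3,21.5,108.6)"
```

```text
t 2.1 pos [429.7 165.4  58.2] yaw 108.37 tilt [-0.0054 -0.0025] grip 30.3 0.0 F [0.  0.4 0.2]
 ->  [0.0206 0.0175 0.1835] tw -0.0025
```

>>> send_rows(steps=[0, 0, 0.08, 0, 30, 0, 0, 0.14, 0, 30, 0, 0, 0.19, 0, 30, 0, 0, 0.19, 0, 30, 0, 0, 0.19, 0, 30])

```text
t: 2.6
ee_pos: [0.4315, 0.166, 0.0232]
ee_rot: [0.586, 0.811, 0.0, 0.0]
wrist_force: [0.1, 0.3, -0.2]
grip_width: 0.328
gripper_force: 0.0
```

```bash
python3 -c "
from h import *
go(431.5,170.3,21.5,108.6)"
```

```text
t 2.6 pos [431.5 166.   23.2] yaw 108.3 tilt [0.001  0.0002] grip 29.9 0.0 F [ 0.1  0.3 -0.2]
 ->  [0.0206 0.007  0.0085] tw -0.0034
```

>>> send_rows(steps=[0.02, 0.007, 0.008, -0.003, 30, 0.02, 0.007, 0.008, -0.003, 30, 0.02, 0.007, 0.008, -0.003, 8, 0.02, 0.007, 0.008, -0.003, 5, 0.02, 0.007, 0.008, -0.003, 5], squeeze=20)

```text
t: 3.1
ee_pos: [0.431, 0.1708, 0.021]
ee_rot: [0.583, 0.812, 0.0, 0.0]
wrist_force: [-0.5, 0.8, 0.8]
grip_width: 0.13
gripper_force: 20.0
```

```bash
python3 -c "
from h import *
go(540.2,32.5,80,91.0)"
```

```text
t 3.1 pos [431.  170.8  21. ] yaw 108.63 tilt [ 0.0002 -0.    ] grip 11.9 20.0 F [-0.5  0.8  0.8]
 ->  [-0.8296  0.2965 -0.2947] tw 0.1959
```

>>> send_rows(steps=[0, 0, -0.12, 0, 5, 0, 0, -0.28, 0, 5, -0.1, 0.03, -0.38, 0.05, 5, -0.3, 0.1, -0.38, 0.12, 5, -0.5, 0.18, -0.38, 0.19, 5])

```text
t: 3.6
ee_pos: [0.4976, 0.0869, 0.0978]
ee_rot: [0.699, 0.715, 0.001, 0.0]
wrist_force: [0.2, 1.4, -0.8]
grip_width: 0.129
gripper_force: 20.0
```

>>> send_rows(steps=[-0.15, 0.0, 0, 0.005, 5, -0.25, 0.01, 0, 0.005, 5, -0.32, 0.01, 0, 0.005, 5, -0.32, 0.01, 0, 0.005, 5, -0.32, 0.01, 0, 0.005, 5])

```text
t: 4.1
ee_pos: [0.5005, 0.0239, 0.0968]
ee_rot: [0.701, 0.714, 0.0, -0.0]
wrist_force: [-0.5, -0.3, -0.8]
grip_width: 0.129
gripper_force: 20.0
```

Run:
```python
from h import *
go(540.2,32.5,40,91.0)
im=ctrl.camera('side'); cv2.imwrite('pics/s2.png',cv2.resize(im[200:350,170:370,::-1],(800,600),interpolation=cv2.INTER_CUBIC))
```

```text
t 4.1 pos [500.5  23.9  96.8] yaw 91.04 tilt [-0.0004  0.0005] grip 11.8 20.0 F [-0.5 -0.3 -0.8]
 ->  [0.0391 0.1996 0.2841] tw 0.0005
```

View pics/s2.png

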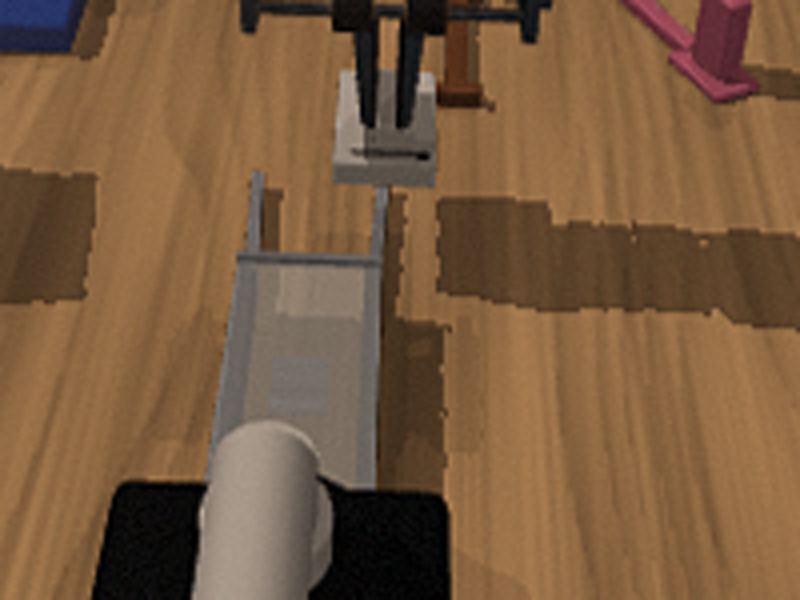

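The module hangs level at crop (385,130), right of the fences as expected. The fence tips are at (258,175) and (384,188), and the mouth trim runs from (238,257) to (381,263). I'll cross-check the centreline with these.

Run:
```python
from h import *
f=lambda x,y:((x+.5)/4-.5+170,(y+.5)/4-.5+200)
print(ray('side',[f(258,173),f(384,187)],.014)*1000)
print(ray('side',[f(238,255),f(381,262)],.048)*1000)
```

```text
[[582.54318111 -10.3361126   14.        ]
 [500.25643637  -2.65273594  14.        ]]
[[580.85208904 102.03001669  48.        ]
 [498.66032988 101.8130542   48.        ]]
```

>>> send_rows(steps=[0.02, 0.1, 0, 0, 5, 0.04, 0.2, 0.05, 0, 5, 0.04, 0.2, 0.12, 0, 5, 0.04, 0.2, 0.18, 0, 5, 0.04, 0.2, 0.18, 0, 5])

```text
t: 4.65
ee_pos: [0.5386, 0.033, 0.0591]
ee_rot: [0.7, 0.714, -0.002, -0.002]
wrist_force: [-1.0, 0.5, -0.9]
grip_width: 0.129
gripper_force: 20.0
```

Run:
```python
from h import *
go(540.2,32.5,21.5,91.0)
for n in('top','side'):
    im=ctrl.camera(n)
    cv2.imwrite(f'raw_{n}2.png',im[:,:,::-1])
a=cv2.imread('raw_top2.png')[150:225,110:210]; b=cv2.imread('raw_side2.png')[220:295,210:310]
cv2.imwrite('pics/p3.png',cv2.resize(np.hstack([a,b]),(800,300),interpolation=cv2.INTER_CUBIC))
```

```text
t 4.65 pos [538.6  33.   59.1] yaw 91.14 tilt [-0.0047 -0.0002] grip 11.8 20.0 F [-1.   0.5 -0.9]
 ->  [-0.0026  0.0089  0.1879] tw 0.0015
```

View pics/p3.png

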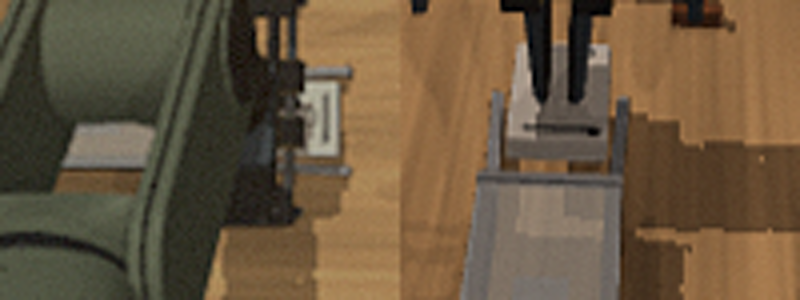

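The module sits between the fences in both views: crop (320,120) in top, (560,100) in side. I'll lower it further and check.

>>> send_rows(steps=[0, 0, 0.06, 0, 5, 0, 0, 0.1, 0, 5, 0, 0, 0.1, 0, 5, 0, 0, 0.1, 0, 5])

```text
t: 5.15
ee_pos: [0.5404, 0.0322, 0.0407]
ee_rot: [0.701, 0.714, -0.0, -0.0]
wrist_force: [-0.1, 0.2, -1.2]
grip_width: 0.13
gripper_force: 20.0
```

Run:
```python
from h import *
go(540.5,32.5,21.2,91.0)
```

```text
t 5.15 pos [540.4  32.2  40.7] yaw 91.06 tilt [-0.0006 -0.0001] grip 11.8 20.0 F [-0.1  0.2 -1.2]
 ->  [0.0016 0.0007 0.0975] tw 0.0006
```

>>> send_rows(steps=[0, 0, 0.05, 0, 5, 0, 0, 0.08, 0, 5, 0, 0, 0.097, 0, 5, 0, 0, 0.097, 0, 5, 0, 0, 0.097, 0, 5])

```text
t: 5.65
ee_pos: [0.5406, 0.0322, 0.0214]
ee_rot: [0.7, 0.714, -0.0, 0.0]
wrist_force: [0.3, 0.4, -1.0]
grip_width: 0.129
gripper_force: 20.0
```

>>> send_rows(steps=[0, 0, 0, 0, 24, 0, 0, 0, 0, 24, 0, 0, -0.1, 0, 24, 0, 0, -0.3, 0, 24, 0, 0, -0.5, 0, 24])

```text
t: 6.15
ee_pos: [0.54, 0.0322, 0.1222]
ee_rot: [0.701, 0.714, -0.001, -0.001]
wrist_force: [0.9, 0.4, 0.5]
grip_width: 0.261
gripper_force: 0.0
```

Run:
```python
from h import *
go(452.2,-267.4,130,89.8)
```

```text
t 6.15 pos [540.   32.2 122.2] yaw 91.06 tilt [-0.0017 -0.0001] grip 23.8 0.0 F [0.9 0.4 0.5]
 ->  [-1.4898 -0.467  -0.0379] tw 0.014
```

>>> send_rows(steps=[-0.25, -0.08, -0.04, 0.014, 45, -0.5, -0.16, -0.04, 0.014, 45, -0.75, -0.24, -0.04, 0.014, 45, -1, -0.32, -0.04, 0.014, 45, -1, -0.32, -0.04, 0.014, 45])

```text
t: 6.65
ee_pos: [0.479, -0.1728, 0.1299]
ee_rot: [0.71, 0.704, -0.001, 0.001]
wrist_force: [0.2, 0.8, 0.3]
grip_width: 0.495
gripper_force: 0.0
```

>>> send_rows(steps=[-0.2, -0.06, 0, 0, 45, -0.4, -0.12, 0, 0, 45, -0.49, -0.147, 0, 0, 45, -0.49, -0.147, 0, 0, 45, -0.49, -0.147, 0, 0, 45])

```text
t: 7.15
ee_pos: [0.4507, -0.2662, 0.1295]
ee_rot: [0.709, 0.706, 0.0, -0.0]
wrist_force: [0.7, 0.7, -0.2]
grip_width: 0.493
gripper_force: 0.0
```

Run:
```python
from h import *
go(452.2,-267.4,36,89.8)
im=ctrl.camera('top'); a=im[150:225,110:310,::-1]; cv2.imwrite('raw_top4.png',im[:,:,::-1])
cv2.imwrite('pics/p4.png',cv2.resize(a,(800,300),interpolation=cv2.INTER_CUBIC))
```

```text
t 7.15 pos [ 450.7 -266.2  129.5] yaw 89.77 tilt [0.0001 0.0007] grip 44.9 0.0 F [ 0.7  0.7 -0.2]
 ->  [-0.0062  0.0072  0.4675] tw -0.0004
```

View pics/p4.png

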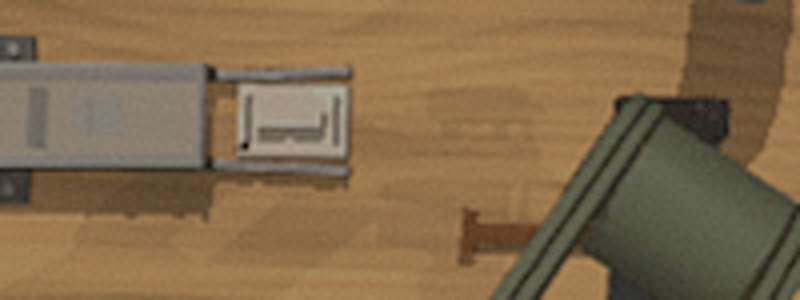

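The module lies flat between the fences at crop (293,120), with the rib visible. The stick hasn't moved. Descending onto the handle.

>>> send_rows(steps=[-0.006, 0.007, 0.1, 0, 45, -0.006, 0.007, 0.3, 0, 45, -0.006, 0.007, 0.45, 0, 45, -0.006, 0.007, 0.485, 0, 45, -0.006, 0.007, 0.485, 0, 45])

```text
t: 7.7
ee_pos: [0.452, -0.2667, 0.032]
ee_rot: [0.708, 0.706, -0.0, -0.001]
wrist_force: [-0.2, -0.1, 0.2]
grip_width: 0.493
gripper_force: 0.0
```

>>> send_rows(steps=[0, 0, 0, 0, 12, 0, 0, 0, 0, 12, 0, 0, 0, 0, 12, 0, 0, 0, 0, 12, 0, 0, 0, 0, 12], squeeze=40)

```text
t: 8.2
ee_pos: [0.4527, -0.2684, 0.0336]
ee_rot: [0.708, 0.706, 0.0, 0.001]
wrist_force: [-0.2, 0.3, 5.6]
grip_width: 0.212
gripper_force: 40.0
```

Run:
```python
from h import *
go(543.5,-183,40,91.0)
```

```text
t 8.2 pos [ 452.7 -268.4   33.6] yaw 89.8 tilt [ 0.0019 -0.0011] grip 19.3 40.0 F [-0.2  0.3  5.6]
 ->  [ 0.4286  0.4526 -0.0314] tw -0.0134
```

>>> send_rows(steps=[0, 0, -0.05, 0, 12, 0.1, 0.11, -0.05, -0.004, 12, 0.22, 0.24, -0.05, -0.008, 12, 0.34, 0.36, -0.05, -0.013, 12, 0.4, 0.43, -0.05, -0.013, 12])

```text
t: 8.7
ee_pos: [0.5396, -0.1868, 0.0429]
ee_rot: [0.701, 0.714, 0.0, 0.0]
wrist_force: [0.0, -0.7, -2.0]
grip_width: 0.218
gripper_force: 40.0
```

>>> send_rows(steps=[0.02, 0.02, 0, 0, 12, 0.02, 0.02, 0, 0, 12, 0.02, 0.02, 0, 0, 12])

```text
t: 9.0
ee_pos: [0.541, -0.1849, 0.0424]
ee_rot: [0.701, 0.713, -0.001, -0.0]
wrist_force: [-0.6, -1.0, -1.8]
grip_width: 0.218
gripper_force: 40.0
```

Run:
```python
from h import *
go(543.7,-183,33.6,91.0)
im=ctrl.camera('top'); a=im[150:225,110:310,::-1]; cv2.imwrite('raw_top5.png',im[:,:,::-1])
cv2.imwrite('pics/p5.png',cv2.resize(a,(800,300),interpolation=cv2.INTER_CUBIC))
```

```text
t 9.0 pos [ 541.  -184.9   42.4] yaw 90.94 tilt [-0.0015 -0.0001] grip 19.8 40.0 F [-0.6 -1.  -1.8]
 ->  [0.0091 0.0137 0.0438] tw -0.0006
```

View pics/p5.png

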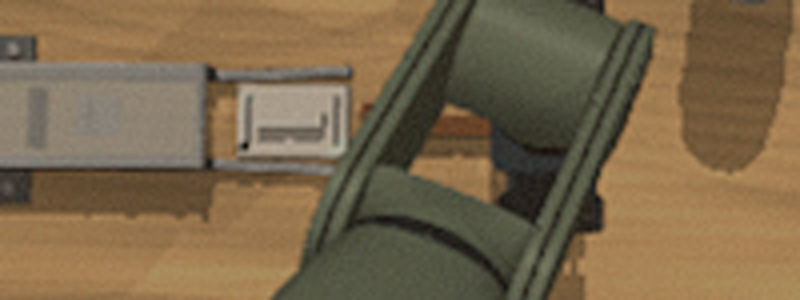

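The stick's shaft is at crop (425,118), in line behind the module. Lowering it to the floor.

>>> send_rows(steps=[0.005, 0.013, 0.02, 0, 12, 0.005, 0.013, 0.036, 0, 12, 0.005, 0.013, 0.042, 0, 12, 0.005, 0.013, 0.042, 0, 12, 0.005, 0.013, 0.042, 0, 12])

```text
t: 9.55
ee_pos: [0.5447, -0.1832, 0.0341]
ee_rot: [0.701, 0.713, -0.0, -0.0]
wrist_force: [-0.7, -0.6, -1.5]
grip_width: 0.215
gripper_force: 40.0
```

Run:
```python
from h import *
go(543.7,-183,33.6,91.0)
```

```text
t 9.55 pos [ 544.7 -183.2   34.1] yaw 90.97 tilt [-0.0001 -0.0001] grip 19.6 40.0 F [-0.7 -0.6 -1.5]
 ->  [ 0.0013 -0.005   0.0024] tw -0.0003
```

>>> send_rows(steps=[0, -0.004, 0.005, 0, 12, 0.05, -0.004, 0.005, 0, 12, 0.1, -0.004, 0.005, 0, 12, 0.14, -0.004, 0.005, 0, 12, 0.18, -0.004, 0.005, 0, 12])

```text
t: 10.05
ee_pos: [0.5438, -0.1467, 0.0336]
ee_rot: [0.701, 0.713, -0.0, 0.001]
wrist_force: [-0.6, -3.5, 3.8]
grip_width: 0.219
gripper_force: 40.0
```

>>> send_rows(steps=[0.04, 0, 0, 0, 12, 0.08, 0, 0, 0, 12, 0.12, 0, 0, 0, 12, 0.16, 0, 0, 0, 12, 0.2, 0, 0, 0, 12])

```text
t: 10.55
ee_pos: [0.5431, -0.107, 0.0336]
ee_rot: [0.701, 0.713, 0.0, 0.001]
wrist_force: [-0.2, -4.9, 5.1]
grip_width: 0.222
gripper_force: 40.0
```

Run:
```python
from h import *
go(541.8,-88,33.6,91.0)
im=ctrl.camera('side'); a=im[220:295,200:300,::-1]
cv2.imwrite('pics/p6.png',cv2.resize(a,(800,600),interpolation=cv2.INTER_CUBIC))
```

```text
t 10.55 pos [ 543.1 -107.    33.6] yaw 91.0 tilt [ 0.0011 -0.0011] grip 20.2 40.0 F [-0.2 -4.9  5.1]
 ->  [ 0.0951 -0.0047 -0.    ] tw 0.0
```

View pics/p6.png

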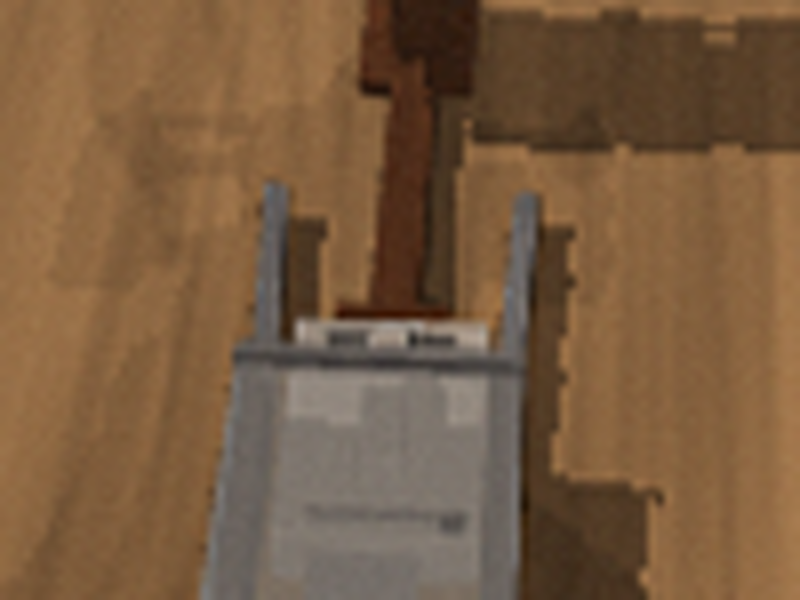

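The module has entered the mouth straight and centred, at crop (390,340). The stick head is squarely behind it at (395,312). Continuing.

>>> send_rows(steps=[0.04, -0.002, -0.001, 0, 12, 0.08, -0.002, -0.001, 0, 12, 0.12, -0.002, -0.001, 0, 12, 0.15, -0.002, -0.001, 0, 12, 0.18, -0.002, -0.001, 0, 12])

```text
t: 11.1
ee_pos: [0.5417, -0.0708, 0.0336]
ee_rot: [0.701, 0.713, -0.0, 0.0]
wrist_force: [0.5, -4.5, 6.0]
grip_width: 0.218
gripper_force: 40.0
```

>>> send_rows(steps=[0.02, 0, 0, 0, 12, 0.04, 0, 0, 0, 12, 0.06, 0, 0, 0, 12, 0.08, 0, 0, 0, 12, 0.1, 0, 0, 0, 12])

```text
t: 11.6
ee_pos: [0.5413, -0.0509, 0.0336]
ee_rot: [0.701, 0.713, -0.0, 0.0]
wrist_force: [0.1, -5.5, 6.1]
grip_width: 0.217
gripper_force: 40.0
```

>>> send_rows(steps=[0.02, 0, 0, 0, 12, 0.04, 0, 0, 0, 12, 0.06, 0, 0, 0, 12, 0.08, 0, 0, 0, 12, 0.1, 0, 0, 0, 12])

```text
t: 12.1
ee_pos: [0.541, -0.0317, 0.0336]
ee_rot: [0.701, 0.713, -0.0, 0.001]
wrist_force: [0.3, -7.8, 5.9]
grip_width: 0.218
gripper_force: 40.0
```

>>> send_rows(steps=[0.01, 0, 0, 0, 12, 0.02, 0, 0, 0, 12, 0.03, 0, 0, 0, 12, 0.04, 0, 0, 0, 12, 0.05, 0, 0, 0, 12])

```text
t: 12.6
ee_pos: [0.5408, -0.0217, 0.0336]
ee_rot: [0.701, 0.713, -0.001, 0.001]
wrist_force: [-0.3, -9.2, 5.7]
grip_width: 0.218
gripper_force: 40.0
```

>>> send_rows(steps=[0.005, 0, 0, 0, 12, 0.01, 0, 0, 0, 12, 0.015, 0, 0, 0, 12, 0.02, 0, 0, 0, 12])

```text
t: 13.0
ee_pos: [0.5407, -0.0178, 0.0336]
ee_rot: [0.701, 0.713, -0.001, 0.001]
wrist_force: [0.7, -8.5, 6.1]
grip_width: 0.218
gripper_force: 40.0
```

>>> send_rows(steps=[0.005, 0, 0, 0, 12, 0.01, 0, 0, 0, 12])

```text
t: 13.2
ee_pos: [0.5406, -0.0158, 0.0336]
ee_rot: [0.701, 0.713, -0.001, 0.001]
wrist_force: [0.9, -8.3, 5.5]
grip_width: 0.219
gripper_force: 40.0
```

>>> send_rows(steps=[0.003, 0, 0, 0, 12, 0.006, 0, 0, 0, 12])

```text
t: 13.4
ee_pos: [0.5406, -0.0146, 0.0336]
ee_rot: [0.701, 0.713, -0.001, 0.001]
wrist_force: [1.1, -8.2, 5.6]
grip_width: 0.219
gripper_force: 40.0
```

>>> send_rows(steps=[0.003, 0, 0, 0, 12, 0.006, 0, 0, 0, 12])

```text
t: 13.6
ee_pos: [0.5406, -0.0134, 0.0336]
ee_rot: [0.701, 0.713, -0.001, 0.001]
wrist_force: [1.0, -8.8, 6.1]
grip_width: 0.214
gripper_force: 40.0
```

>>> send_rows(steps=[0.003, 0, 0, 0, 12, 0.006, 0, 0, 0, 12])

```text
t: 13.8
ee_pos: [0.5406, -0.0122, 0.0336]
ee_rot: [0.701, 0.713, -0.001, 0.001]
wrist_force: [0.1, -9.2, 6.0]
grip_width: 0.214
gripper_force: 40.0
```

>>> send_rows(steps=[0.003, 0, 0, 0, 12, 0.006, 0, 0, 0, 12])

```text
t: 14.0
ee_pos: [0.5406, -0.0114, 0.0336]
ee_rot: [0.701, 0.713, -0.001, 0.001]
wrist_force: [0.7, -12.4, 6.0]
grip_width: 0.221
gripper_force: 40.0
```

>>> send_rows(steps=[0.003, 0, 0, 0, 12, 0.003, 0, 0, 0, 12])

```text
t: 14.2
ee_pos: [0.5406, -0.011, 0.0336]
ee_rot: [0.701, 0.713, -0.001, 0.001]
wrist_force: [0.5, -11.5, 6.8]
grip_width: 0.218
gripper_force: 40.0
```

```bash
python3 -c "
from h import *
go(540.6,-10,33.6,91)"
```

```text
t 14.2 pos [540.6 -11.   33.6] yaw 91.02 tilt [ 0.0003 -0.0025] grip 19.9 40.0 F [  0.5 -11.5   6.8]
 ->  [0.0051 0.0001 0.0002] tw 0.0003
```

>>> send_rows(steps=[0.002, 0, 0, 0, 12, 0.004, 0, 0, 0, 12])

```text
t: 14.4
ee_pos: [0.5407, -0.0107, 0.0337]
ee_rot: [0.701, 0.714, -0.001, 0.001]
wrist_force: [-0.1, -13.0, 6.8]
grip_width: 0.218
gripper_force: 40.0
```

>>> send_rows(steps=[0.002, 0, 0, 0, 12, 0.002, 0, 0, 0, 12])

```text
t: 14.6
ee_pos: [0.5407, -0.0105, 0.0338]
ee_rot: [0.701, 0.714, -0.001, 0.001]
wrist_force: [0.6, -13.6, 6.4]
grip_width: 0.216
gripper_force: 40.0
```

>>> send_rows(steps=[0.002, 0, 0, 0, 12, 0.005, 0, 0, 0, 12])

```text
t: 14.8
ee_pos: [0.5408, -0.01, 0.0339]
ee_rot: [0.7, 0.714, -0.001, 0.002]
wrist_force: [0.2, -16.5, 6.8]
grip_width: 0.219
gripper_force: 40.0
```

>>> send_rows(steps=[0, 0, 0, 0, 12, 0, 0, 0, 0, 12])

```text
t: 15.0
ee_pos: [0.5408, -0.0099, 0.0339]
ee_rot: [0.7, 0.714, -0.001, 0.002]
wrist_force: [-0.8, -15.2, 7.7]
grip_width: 0.221
gripper_force: 40.0
```

```bash
python3 -c "
from h import *
go(540.6,-9.2,33.6,91)"
```

```text
t 15.0 pos [540.8  -9.9  33.9] yaw 91.07 tilt [ 0.0008 -0.0043] grip 20.2 40.0 F [ -0.8 -15.2   7.7]
 ->  [ 0.0036 -0.0007  0.0016] tw 0.0007
```

>>> send_rows(steps=[0.002, 0, 0, 0, 12, 0.004, 0, 0, 0, 12, 0.004, 0, 0, 0, 12])

```text
t: 15.3
ee_pos: [0.5408, -0.0095, 0.034]
ee_rot: [0.7, 0.714, -0.001, 0.002]
wrist_force: [0.7, -16.5, 7.3]
grip_width: 0.218
gripper_force: 40.0
```

>>> send_rows(steps=[0, 0, 0, 0, 12, 0, 0, 0, 0, 12])

```text
t: 15.5
ee_pos: [0.5408, -0.0095, 0.034]
ee_rot: [0.7, 0.714, -0.001, 0.002]
wrist_force: [0.2, -16.2, 8.2]
grip_width: 0.216
gripper_force: 40.0
```

>>> send_rows(steps=[0.003, 0, 0, 0, 12, 0.003, 0, 0, 0, 12])

```text
t: 15.7
ee_pos: [0.5409, -0.0092, 0.0341]
ee_rot: [0.7, 0.714, -0.002, 0.002]
wrist_force: [-0.4, -17.3, 7.6]
grip_width: 0.219
gripper_force: 40.0
```

>>> send_rows(steps=[0, 0, 0, 0, 12, 0, 0, 0, 0, 12, 0, 0, 0, 0, 12])

```text
t: 16.0
ee_pos: [0.5409, -0.0092, 0.0341]
ee_rot: [0.7, 0.714, -0.002, 0.002]
wrist_force: [0.8, -17.8, 8.0]
grip_width: 0.217
gripper_force: 40.0
```

>>> send_rows(steps=[0, 0, 0, 0, 12, 0, 0, 0, 0, 12, 0, 0, 0, 0, 12, 0, 0, 0, 0, 12, 0, 0, 0, 0, 12])

```text
t: 16.5
ee_pos: [0.5409, -0.0092, 0.0341]
ee_rot: [0.7, 0.714, -0.002, 0.002]
wrist_force: [0.3, -17.6, 7.6]
grip_width: 0.223
gripper_force: 40.0
```

>>> send_rows(steps=[-0.02, 0, 0, 0, 12, -0.05, 0, -0.002, 0, 12, -0.1, 0, -0.002, 0, 12, -0.15, 0, -0.002, 0, 12, -0.2, 0, -0.002, 0, 12])

```text
t: 17.0
ee_pos: [0.541, -0.0463, 0.0337]
ee_rot: [0.701, 0.713, 0.0, -0.0]
wrist_force: [-0.6, 4.4, 6.2]
grip_width: 0.22
gripper_force: 40.0
```

```bash
python3 -c "
from h import *
go(544.2,-185,34,91)"
```

```text
t 17.0 pos [541.  -46.3  33.7] yaw 90.97 tilt [-0.0004  0.0007] grip 20.0 40.0 F [-0.6  4.4  6.2]
 ->  [-0.6936  0.0041 -0.0022] tw -0.0003
```

>>> send_rows(steps=[-0.06, 0.001, -0.002, 0, 12, -0.13, 0.001, -0.002, 0, 12, -0.2, 0.002, -0.002, 0, 12, -0.27, 0.002, -0.002, 0, 12, -0.34, 0.002, -0.002, 0, 12])

```text
t: 17.5
ee_pos: [0.5424, -0.1159, 0.0337]
ee_rot: [0.701, 0.713, -0.0, -0.0]
wrist_force: [0.0, 1.1, -1.4]
grip_width: 0.217
gripper_force: 40.0
```

>>> send_rows(steps=[-0.08, 0.001, 0, 0, 12, -0.16, 0.001, 0, 0, 12, -0.24, 0.002, 0, 0, 12, -0.32, 0.002, 0, 0, 12, -0.36, 0.002, 0, 0, 12])

```text
t: 18.0
ee_pos: [0.5445, -0.188, 0.0342]
ee_rot: [0.701, 0.713, -0.0, 0.0]
wrist_force: [-0.0, 0.2, -1.3]
grip_width: 0.217
gripper_force: 40.0
```

>>> send_rows(steps=[0, 0, 0, 0, 12, 0, 0, 0, 0, 12, 0, 0, 0, 0, 45, 0, 0, 0, 0, 45, 0, 0, 0, 0, 45])

```text
t: 18.5
ee_pos: [0.5446, -0.1857, 0.0344]
ee_rot: [0.701, 0.713, 0.0, 0.0]
wrist_force: [-0.1, 0.2, -0.3]
grip_width: 0.45
gripper_force: 0.0
```

>>> send_rows(steps=[0, 0, -0.1, 0, 45, 0, 0, -0.3, 0, 45, 0, 0, -0.5, 0, 45, 0, 0, -0.7, 0, 45, 0, 0, -0.7, 0, 45])

```text
t: 19.0
ee_pos: [0.5479, -0.1871, 0.1805]
ee_rot: [0.701, 0.713, 0.003, 0.006]
wrist_force: [0.7, -1.2, 0.6]
grip_width: 0.494
gripper_force: 0.0
```

>>> send_rows(steps=[-0.2, -0.2, 0, 0, 45, -0.3, -0.4, 0, 0, 45, -0.5, -0.6, 0, 0, 45, -0.7, -0.8, 0, 0, 45, -0.7, -0.8, 0, 0, 45])

```text
t: 19.5
ee_pos: [0.3836, -0.3308, 0.1737]
ee_rot: [0.702, 0.712, -0.001, -0.001]
wrist_force: [0.9, 0.6, 0.1]
grip_width: 0.495
gripper_force: 0.0
```

Run:
```python
from h import *
go(544.2,-185,34,91)
a=ctrl.camera('top')[140:240,90:310,::-1]; b=ctrl.camera('side')[180:320,150:330,::-1]
cv2.imwrite('pics/p7.png',cv2.resize(a,(800,364),interpolation=cv2.INTER_CUBIC))
cv2.imwrite('pics/p8.png',cv2.resize(b,(720,560),interpolation=cv2.INTER_CUBIC))
```

```text
t 19.5 pos [ 383.6 -330.8  173.7] yaw 90.78 tilt [-0.0018 -0.0003] grip 45.1 0.0 F [0.9 0.6 0.1]
 ->  [0.718  0.8141 0.6966] tw -0.0024
```

View pics/p7.png

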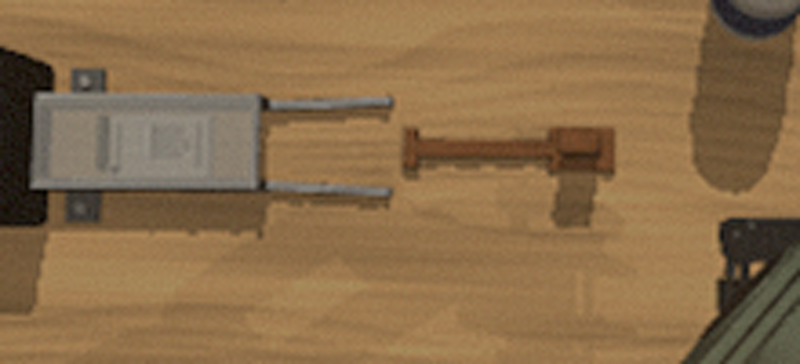

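View pics/p8.png

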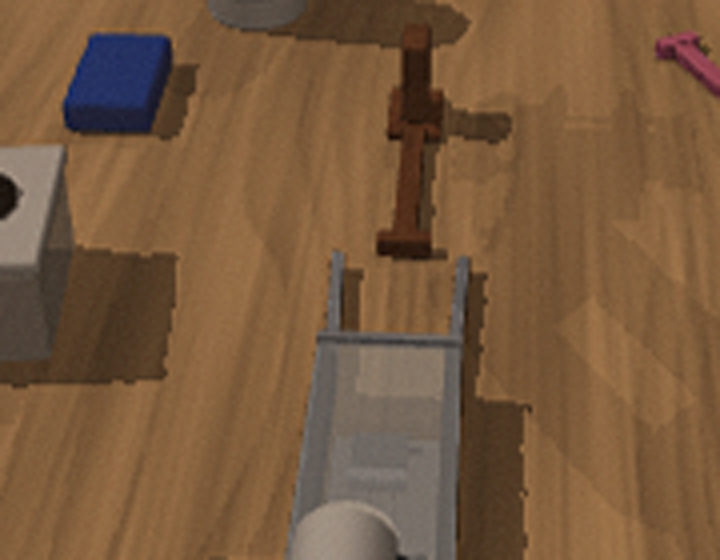

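The module is in the tunnel with its front at the seal bar (top crop about 108–212, 143). The stick lies flat outside the fences at (508,150), and the things in view look undisturbed. Handing in.

```bash
python3 -c "
from cell import ctrl
print(ctrl.finish_job())"
```

```text
the job is handed in; nothing more can be done
None
```

The job is handed in at about 19.5 s: the module is inside the tunnel against the seal after a squeeze of about 3 mm by force and position (push peaked at about 17.8 N in the readings), held for more than half a second, and the stick lies flat outside with the arm clear; no verdict came back.

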